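# Make up two damper rebuild kits

## Task

Make up the two damper rebuild kits from the parts on the bench, one part to a pocket. In the long three-pocket tray put the tall slim bump stop in the pocket nearest the robot, the hexagonal end cap in the middle pocket and the narrow spring perch in the farthest pocket; in the short two-pocket tray put the wide spring perch in the large pocket and the short stout bump stop in the small pocket. Each part must end flat on the floor of its pocket, standing the same way up as it stands now.

Things in the scene. Friction and masses are not known exactly. Their poses are not given: they have to be found in the camera images.
- tall_stop_mid (a point): The tall slim bump stop: a cream foam-rubber cylinder 40 mm in diameter and 64 mm high with two narrow grooves round it (three lobes); it stands upright on the bench. The point is its centre, 32 mm above its underside. Round, so it may be gripped in any direction, 40 mm wide at all heights. Its z axis points up; its yaw is arbitrary. About 60 g.
- short_stop_mid (a point): The short stout bump stop: the same cream foam-rubber, 50 mm in diameter and 42 mm high with one groove (two lobes), upright. The point is its centre, 21 mm above its underside. Gripped in any direction, 50 mm wide. Its z axis points up; its yaw is arbitrary. About 60 g.
- wide_perch_mid (a point): The wide spring perch: an aluminium tube 44 mm in outer diameter (wall 5 mm, open through the middle), 46 mm high, standing on its broad flange, which is 64 mm in diameter and 9 mm thick. The point is its centre, 23 mm above its underside. Grip the tube from outside, above the flange. Its z axis points up; its yaw is arbitrary. About 130 g.
- narrow_perch_mid (a point): The narrow spring perch: an aluminium tube 36 mm in outer diameter (wall 5 mm, open through the middle), 46 mm high, standing on its slight flange, which is 47 mm in diameter and 9 mm thick. The point is its centre, 23 mm above its underside. Grip the tube from outside, above the flange. Its z axis points up; its yaw is arbitrary. About 80 g.
- hex_cap_mid (a point): The hexagonal end cap: a solid steel hexagon 42 mm across flats (48.5 mm across corners) and 18 mm high with a round boss 30 mm in diameter on top, 46 mm high in all, hexagon down. The point is its centre, 23 mm above its underside. The boss can be gripped in any direction. Its z axis points up; its yaw is arbitrary. About 180 g.
- long_tray: Long red tray with three pockets in a row, fixed to the bench on the robot's left or right: 226 (its x) by 78 mm, rim 14 mm high, floor 3 mm, walls 4 mm thick. Origin: centre of its underside, z up. Pockets 70 by 70 mm inside, centres at x = -74 mm (nearest the robot), 0 and +74 mm (farthest), y = 0. Its x axis points away from the robot within 0.25 rad.
- short_tray: Short red tray with two unequal pockets, fixed on the other side, turned any way: 164 (its x) by 94 mm, rim 14 mm high, floor 3 mm, walls 4 mm thick. Origin: centre of its underside, z up. Large pocket 86 by 86 mm, centre at x = -35 mm, y = 0; small pocket 66 (x) by 86 mm (y), centre at x = +45 mm, y = 0. Unwanted small parts lie among the stock; nothing there is over 64 mm tall.
There are look-alikes about, which are no part of the job. Leave any purple or yellow look-alike of the part that bears narrow_perch_mid alone.

How it is judged:
By the outcome, as a careful person would: the job done as asked, in the order asked, and still so for the second after the job is handed in, with the robot touching nothing.
It also fails if it takes over 128 s, if anything falls off the work surface, if the arm or the gripper's body presses on something with over 40 N, if the wrist force passes 120 N, or if a joint passes its speed limit or range.

## Robot

A 7-joint arm with a two-finger parallel gripper is mounted at the origin on the work surface. World frame = base frame: x ahead of the robot, y to its left, z up, the work surface at z = 0. Lengths are in m, angles in rad, forces in N, time in s.
With the tool pointing down it reaches from about 0.4 to 0.85 m from the base axis. Payload 10.4 kg.
Tool frame: the origin (TCP) lies on the mounting face of the last link; the fingertips stand r.tips_ahead ahead of it and the grasp point (between the pads) lies 164 mm ahead of it (r.tips_ahead is the distance from the TCP to the fingertips, in m); z points along the fingers, y is the line along which they close (so a half turn about z gives the same grasp; the last joint's range is limited). The gripper opens to 87 mm and grips with 3 to 60 N. Pads are 19 mm wide; open, the fingers measure 117 mm over their backs; the gripper's body (75 mm by 190 mm) begins 51 mm behind the grasp point.
Start: joints at [1.125, 0.332, -0.065, 1.46, 0.022, 1.35, -0.088], TCP at [0.256, -0.57, 0.405] pointing down, gripper open.
Joint ranges: [-2.6, 2.6], [-0.5, 2.12], [-1.47, 1.34], [0.16, 2.42], [-1.27, 4.41], [0.06, 2.06], [-2.6, 2.6]. Speed limits (rad/s): [2.22, 2.22, 2.79, 2.79, 3.14, 3.14, 3.14].

## Interface

Orientations are given as a unit quaternion [x, y, z, w].
In Python, from bench import telemetry, imaging, job, r gives the robot as it stands.
- The arm moves only by the tool move_arm, never from a script. Its argument "steps" is a list of rows, each an object of numbers: "dx", "dy", "dz": the shift along the tool's x, y, z in cm; "spin": the turn about the tool's z in rad. In form: [{"dx": .., "dy": .., "dz": .., "spin": ..}, ...]. A call has 1 to 12 rows; each row shifts and turns the commanded pose from where the row before left it, along the tool's axes as they then stand; what a row does not reach is not made up. A row lasts 1/10 s, in which the tool goes at most 50 mm and 8.59 degrees, less where a joint would pass 70% of its speed; a pose out of reach is approached as far as the arm can. A call with a gripper value outside its range is refused whole. "claw" is the finger opening in cm, from 0 to 8.7, set as the call begins (left out, the last holds). The fingers move at their own pace and stop on an object; "squeeze" is the grip in N (left out, the last holds). Time passes only in rows, so rows that do not move let the fingers close. It gives the time, the measured TCP pose, the force, the opening and the grip force at its end, in the units of the state.
- telemetry.read_state(): the state, without advancing time (a new reading comes with each control period).
- imaging.camera(name): name is "scene" or "side" or "wrist"; returns a dict with "img" (420x560x3 uint8, red, green, blue), "camera_matrix" (3x3 intrinsics, pixels), "R" (3x3) and "t" (3): a world point X has camera coordinates R X + t. Camera axes: x right, y down, z forward; pixel columns grow to the right and rows downward; lengths in m; the calibration is good to about 2 mm. The wrist camera is an equidistant fisheye: a pixel r from the principal point sees the ray r / f radians off the axis. A picture is of the moment at which its call begins. There is no depth.
- job.close_job(): hands the job in; it is judged then, once.
The state is a dict: "time": time; "joint_positions": joint angles; "joint_vel": joint speeds; "joint_torque": joint torques, N m; "ee_pos": TCP position; "eef_rot": TCP orientation; "ft_force": force on the tool from outside, world axes, zero at the start; "torque": the same for the moment, N m; "width": finger opening in m; "grip_force": force on a finger pad.
Only numpy, scipy, OpenCV 4.12 (cv2) and the standard library are available. Lean on these libraries where they do the work, as an engineer would, in place of code of your own. Each camera call takes 0.05 s, during which the arm holds its last target. There are 200 camera calls.

## Working session

There is one attempt and no reset: what is moved stays moved. The work goes in short steps, Python scripts to look and compute and a tool call to move; the robot and the scene stay as the last step left them, time stands still between calls to the robot, and variables do not carry over. Pictures are saved under pics/ and viewed, at most 14 in all, crops included, and the job is handed in when it is done.

Besides the shell and the picture viewer there is one more tool, called after "Call:" in YAML: its name, and indented under it one key for each argument. move_arm: Moves the arm, as the interface text tells. Its arguments: {"type":"object","properties":{"steps":{"type":"array","items":{"type":"object","properties":{"dx":{"type":"number"},"dy":{"type":"number"},"dz":{"type":"number"},"spin":{"type":"number"}}}},"claw":{"type":"number"},"squeeze":{"type":"number"}},"required":["steps"]}

```bash
ls; mkdir -p pics
python3 - <<'E'
from bench import telemetry, imaging, job, r
import cv2, pickle
print(telemetry.read_state(), r.tips_ahead)
d={}
for n in ("scene","side","wrist"):
    c=imaging.camera(n); d[n]=c
    cv2.imwrite(f"pics/{n}0.png",c["img"][...,::-1])
    print(n,c["camera_matrix"],c["R"],c["t"])
pickle.dump(d,open("cams0.pkl","wb"))
E
```

```text
pics
{'time': 0.0, 'joint_positions': array([ 1.12540027,  0.33284957, -0.06472201,  1.46092398,  0.02161985,
        1.34991236, -0.08850268]), 'joint_vel': array([-0.00168294,  0.00072438, -0.00183444,  0.00019315,  0.00040475,
        0.00149929,  0.00129565]), 'joint_torque': array([-6.19430011e-04, -6.23256111e+01,  2.41960958e-02, -3.89891911e+01,
       -6.14275946e-02,  3.98428389e-02,  1.22254928e-04]), 'ee_pos': array([ 0.25640505, -0.56984144,  0.40397604]), 'eef_rot': array([ 9.77733765e-01,  2.09848033e-01, -1.84230804e-04, -6.73677348e-04]), 'ft_force': array([ 0.03272676, -0.16262596, -1.09783673]), 'torque': array([ 0.00832704,  0.04364415, -0.06426227]), 'grip_force': 0.0, 'width': 0.08711900155733338} 0.1822
scene [[466.42244404   0.         281.46703007]
 [  0.         466.42244404 209.95003802]
 [  0.           0.           1.        ]] [[ 0.44663121  0.89469958 -0.00576465]
 [ 0.72139285 -0.36391333 -0.58920238]
 [-0.52925695  0.2589976  -0.80796493]] [-0.27526617 -0.40234618  1.2976949 ]
side [[406.46471053   0.         279.74587705]
 [  0.         406.46471053 205.98882502]
 [  0.           0.           1.        ]] [[ 0.77460431 -0.63239459  0.00807724]
 [-0.41449769 -0.51727121 -0.74874706]
 [ 0.47768171  0.5766347  -0.66280661]] [-0.45190442  0.2871777   0.58887858]
wrist [[325.1922621    0.         276.46426558]
 [  0.         325.1922621  207.10543037]
 [  0.           0.           1.        ]] [[ 0.40977085 -0.91218655 -0.00188288]
 [-0.87410041 -0.39325042  0.28513608]
 [-0.26083774 -0.11519462 -0.9584852 ]] [-0.62444454 -0.03339876  0.39104336]
```

View pics/scene0.png

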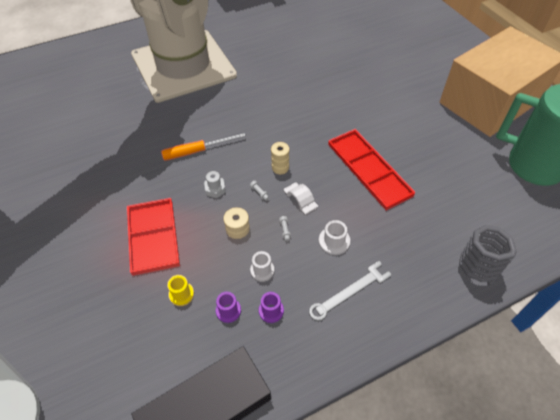

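View pics/side0.png

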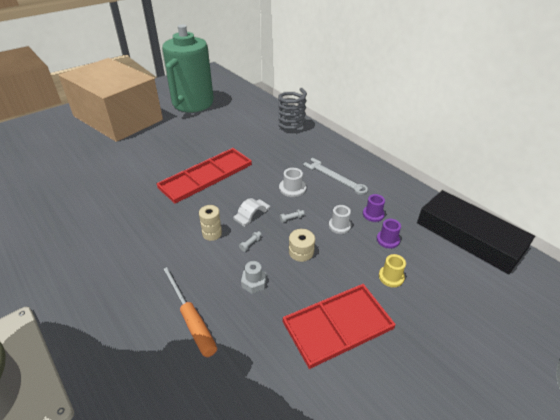

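Scene: tall stop (280,158), hex cap (214,184), short stop (237,223), narrow perch (262,265), wide perch (335,235), long tray (370,168), short tray (153,235). Side view shows the same parts: (210,222), (253,277), (302,245), (341,219), (293,181). I'll fit their silhouettes in both views.

```bash
cat > h.py <<'E'
import numpy as np, cv2
from scipy.optimize import minimize
def proj(c,X):
    p=np.asarray(X)@c["R"].T+c["t"]; p=p@c["camera_matrix"].T; return p[:,:2]/p[:,2:]
def ray(c,uv,z):
    d=c["R"].T@np.linalg.solve(c["camera_matrix"],[*uv,1]); o=-c["R"].T@c["t"]; return (o+d*(z-o[2])/d[2])[:2]
def cyl(d,z0,z1,n=36):
    a=np.arange(n)*2*np.pi/n; return np.array([[d/2*np.cos(t),d/2*np.sin(t),z] for z in (z0,z1) for t in a])
def box(l,w,h): return np.array([[x,y,z] for x in(-l/2,l/2) for y in(-w/2,w/2) for z in(0,h)])
M={"tall":[cyl(.04,0,.064)],"short":[cyl(.05,0,.042)],"wide":[cyl(.064,0,.009),cyl(.044,0,.046)],
"narrow":[cyl(.047,0,.009),cyl(.036,0,.046)],"hex":[cyl(.0485,0,.018,6),cyl(.03,.018,.046)],
"long":[box(.226,.078,.014)],"short_tray":[box(.164,.094,.014)]}
S=4
def sil(c,parts,p,o):
    m=np.zeros((200*S,200*S),np.uint8); R=np.array([[np.cos(p[2]),np.sin(p[2])],[-np.sin(p[2]),np.cos(p[2])]])
    for q in parts:
        X=q.copy(); X[:,:2]=X[:,:2]@R+p[:2]
        h=cv2.convexHull(((proj(c,X)-o+.5)*S*16).astype(np.float32)).astype(np.int32)
        cv2.fillConvexPoly(m,h,1,shift=4)
    return m
def mask(c,uv,red):
    im=c["img"].astype(int); 
    g=((im[...,0]>110)&(im[...,1]<80)) if red else (im.max(2)>115)&~((im[...,0]>150)&(im[...,1]<70))
    g=cv2.morphologyEx(g.astype(np.uint8),cv2.MORPH_CLOSE,np.ones((3,3)))
    n,l,s,_=cv2.connectedComponentsWithStats(g)
    w=l[uv[1]-8:uv[1]+9,uv[0]-8:uv[0]+9]; k=np.bincount(w[w>0]).argmax()
    m=(l==k).astype(np.uint8); cs,_=cv2.findContours(m,cv2.RETR_EXTERNAL,cv2.CHAIN_APPROX_NONE); cv2.drawContours(m,cs,-1,1,-1)
    o=np.array(uv)-100; M_=np.float32([[1,0,-o[0]],[0,1,-o[1]]]); m=cv2.warpAffine(m,M_,(200,200))
    return (cv2.resize(m*255,None,fx=S,fy=S,interpolation=cv2.INTER_LINEAR)>127).astype(np.uint8),o
def fit(name,views,yaw=None,red=False):
    ms=[(c,*mask(c,uv,red)) for c,uv in views]
    x0=ray(*views[0],.02)
    def cost(p):
        f=0
        for c,m,o in ms:
            s=sil(c,M[name],(p[0],p[1],p[2] if len(p)>2 else 0),o); f+=1-(m&s).sum()/max(1,(m|s).sum())
        return f/len(ms)
    best=None
    for y in ([None] if yaw is None else yaw):
        p=np.r_[x0,[] if y is None else [y]]
        sx=np.vstack([p]+[p+d for d in np.diag([.01,.01,.15][:len(p)])])
        q=minimize(cost,p,method="Nelder-Mead",options=dict(initial_simplex=sx,xatol=2e-4,fatol=1e-5))
        if best is None or q.fun<best.fun: best=q
    return best.x,best.fun
E
cat > m.py <<'E'
from h import *; import pickle
d=pickle.load(open("cams0.pkl","rb")); A,B=d["scene"],d["side"]
for n,u,v,y,r in [("tall",(280,158),(210,222),None,0),("hex",(214,184),(253,277),[0,.5,1],0),("short",(237,223),(302,245),None,0),
 ("narrow",(262,265),(341,219),None,0),("wide",(335,235),(293,181),None,0),("long",(370,168),(205,174),[-.2,0,.2],1),("short_tray",(153,235),(338,325),[0,.7,1.4,2.1,2.8],1)]:
    x,f=fit(n,[(A,u),(B,v)],y,bool(r)); print(n,np.round(x,4),round(f,3))
    for c,w in((A,u),(B,v)): print("   ",np.round(fit(n,[(c,w)],y,bool(r))[0],4))
    if n=="short_tray":
        for k in (0,np.pi):
            t=x[2]+k; R=np.array([[np.cos(t),-np.sin(t)],[np.sin(t),np.cos(t)]])
            P=np.array([[*(R@q+x[:2]),.014] for q in ([.01,-.045],[.01,.045])]); print("div",k,[proj(c,P).round().tolist() for c in (A,B)])
for n,u in (("driver",(245,136)),("bolt1",(259,190)),("bolt2",(285,228)),("clip",(300,197)),("yellow",(180,292)),("p1",(228,310)),("p2",(271,308)),("wr",(318,312))): print(n,ray(A,u,.01).round(3))
E
python3 m.py
python3 -c "
import cv2;a=cv2.imread('pics/scene0.png')[190:280,110:200];b=cv2.imread('pics/side0.png')[280:370,275:400]
a=cv2.resize(a,(400,400));b=cv2.resize(b,(400,400));cv2.imwrite('pics/tray.png',cv2.hconcat([a,b]))"
```

```text
tall [ 0.4791 -0.1426] 0.981
    [ 0.6083 -0.1163]
    [ 0.2498 -0.0005]
hex [ 0.4629 -0.2846  3.5085] 0.981
    [ 0.5715 -0.3125  0.8741]
    [ 0.4592 -0.2904  3.4016]
short [ 0.5979 -0.2678] 0.977
    [ 0.6701 -0.2873]
    [ 0.5591 -0.299 ]
narrow [ 0.7237 -0.2661] 0.982
    [ 0.7819 -0.2385]
    [ 0.6507 -0.3114]
wide [ 0.7475 -0.1263] 0.977
    [ 0.8086 -0.0463]
    [ 0.6505 -0.196 ]
long [0.5561 0.2534 0.0569] 0.039
    [0.556  0.2531 0.0615]
    [0.5561 0.2545 0.0566]
short_tray [ 0.5109 -0.2448  2.9127] 0.036
    [ 0.5116 -0.2442  2.9154]
    [ 0.5104 -0.2448 -0.2288]
div 0 [[[173.0, 225.0], [129.0, 233.0]], [[320.0, 302.0], [348.0, 345.0]]]
div 3.141592653589793 [[[129.0, 241.0], [174.0, 233.0]], [[359.0, 340.0], [330.0, 298.0]]]
driver [0.34 0.04]
bolt1 [0.505 0.   ]
bolt2 [0.621 0.006]
clip [0.563 0.071]
yellow [ 0.661 -0.236]
p1 [ 0.735 -0.169]
p2 [ 0.767 -0.097]
wr [ 0.813 -0.023]
```

View pics/tray.png

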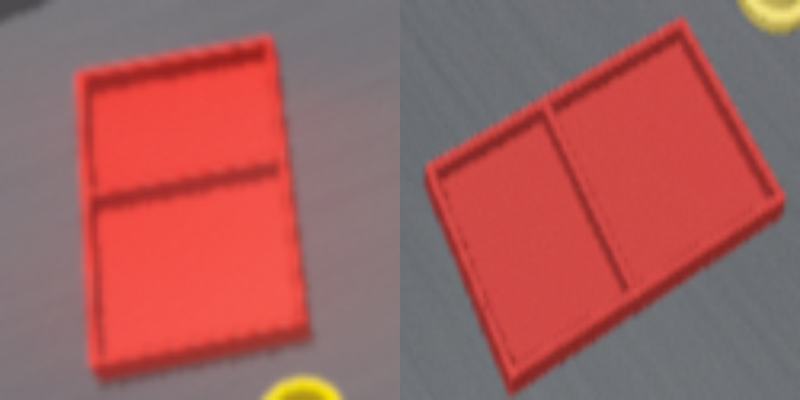

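Divider at scene (130,235)-(173,228) and side (320,305)-(347,345): short-tray yaw 2.913, so the small pocket is nearer the robot. The part masks caught the bench; I'll threshold locally.

```bash
python3 - <<'E'
s=open('h.py').read()
s=s.replace("(im.max(2)>115)&~((im[...,0]>150)&(im[...,1]<70))","(np.abs(im-np.median(im[uv[1]-40:uv[1]+40,uv[0]-40:uv[0]+40].reshape(-1,3),0)).max(2)>28)")
open('h.py','w').write(s)
E
sed -i 's/^    x,f=fit/    for c,w in((A,u),(B,v)): print(mask(c,w,r)[0].sum()\/\/16,end=" ")\n    x,f=fit/' m.py; python3 m.py
```

```text
634 741 tall [0.4605 0.0749] 0.194
    [0.4588 0.0744]
    [0.4607 0.0752]
227 453 hex [ 0.4512 -0.0831  1.1621] 0.44
    [ 0.4438 -0.0811  0.4097]
    [ 0.453  -0.0829  0.3706]
721 790 short [ 0.5724 -0.0803] 0.166
    [ 0.5701 -0.0801]
    [ 0.5726 -0.0801]
375 475 narrow [ 0.6838 -0.0765] 0.296
    [ 0.6809 -0.0759]
    [ 0.6867 -0.0756]
823 549 wide [0.6882 0.0843] 0.127
    [0.6863 0.0851]
    [0.6912 0.0859]
2920 2149 long [0.5561 0.2534 0.0569] 0.039
    [0.556  0.2531 0.0615]
    [0.5561 0.2545 0.0566]
3251 5152 short_tray [ 0.5109 -0.2448  2.9127] 0.036
    [ 0.5116 -0.2442  2.9154]
    [ 0.5104 -0.2448 -0.2288]
div 0 [[[173.0, 225.0], [129.0, 233.0]], [[320.0, 302.0], [348.0, 345.0]]]
div 3.141592653589793 [[[129.0, 241.0], [174.0, 233.0]], [[359.0, 340.0], [330.0, 298.0]]]
driver [0.34 0.04]
bolt1 [0.505 0.   ]
bolt2 [0.621 0.006]
clip [0.563 0.071]
yellow [ 0.661 -0.236]
p1 [ 0.735 -0.169]
p2 [ 0.767 -0.097]
wr [ 0.813 -0.023]
```

Call:
move_arm:
  steps:
    - {"spin": 0.141}
    - {"spin": 0.141}
    - {"spin": 0.141}
    - {"dx": 1.2,"dy": -3.5}
    - {"dx": 1.2,"dy": -3.5}
    - {"dx": 1.2,"dy": -3.5}
    - {"dx": 1.2,"dy": -3.5}
    - {"dx": 1.2,"dy": -3.5}
    - {"dx": 1.2,"dy": -3.5}
    - {"dx": 1.2,"dy": -3.5}
    - {"dx": 1.2,"dy": -3.5}
  claw: 8.7

```text
$.steps[0]: bad value
```

Run:
```python
from h import *; import pickle
d=pickle.load(open("cams0.pkl","rb")); out=[]
for n,lo in (("scene",(150,110)),("side",(170,140))):
    c=d[n]; im=cv2.resize(c["img"][lo[1]:lo[1]+200,lo[0]:lo[0]+220,::-1],None,fx=1.8*1,fy=1.8).copy()
    for k,p in dict(tall=(.4605,.0749,0),hex=(.4512,-.0831,.4),short=(.5724,-.0803,0),narrow=(.6838,-.0765,0),wide=(.6882,.0843,0)).items():
        for q in M[k]:
            X=q.copy();X[:,:2]+=p[:2]; u=((proj(c,X)-lo+.5)*1.8).astype(np.int32); h=len(u)//2
            for e in (u[:h],u[h:]): cv2.polylines(im,[e],True,(0,255,0),1)
    out.append(im)
cv2.imwrite("pics/ov.png",cv2.hconcat(out))
```

```text
(no output)
```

View pics/ov.png

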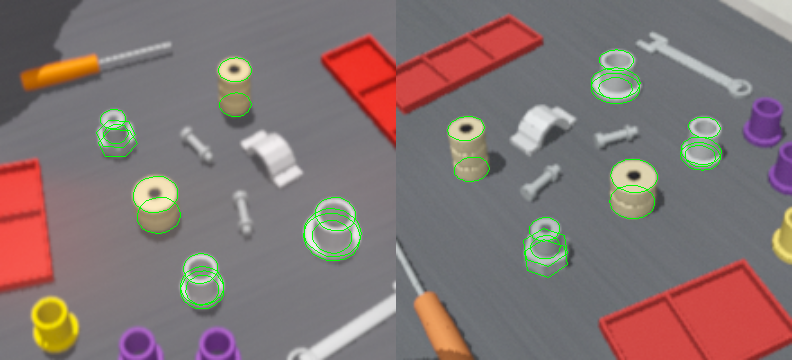

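The model outlines sit on all five parts in both views. The move was refused because rows need every field, so I'll resend it complete.

Call:
move_arm:
  steps:
    - {"dx": 0,"dy": 0,"dz": 0,"spin": 0.141}
    - {"dx": 0,"dy": 0,"dz": 0,"spin": 0.141}
    - {"dx": 0,"dy": 0,"dz": 0,"spin": 0.141}
    - {"dx": 1.2,"dy": -3.5,"dz": 0,"spin": 0}
    - {"dx": 1.2,"dy": -3.5,"dz": 0,"spin": 0}
    - {"dx": 1.2,"dy": -3.5,"dz": 0,"spin": 0}
    - {"dx": 1.2,"dy": -3.5,"dz": 0,"spin": 0}
    - {"dx": 1.2,"dy": -3.5,"dz": 0,"spin": 0}
    - {"dx": 1.2,"dy": -3.5,"dz": 0,"spin": 0}
    - {"dx": 1.2,"dy": -3.5,"dz": 0,"spin": 0}
    - {"dx": 1.2,"dy": -3.5,"dz": 0,"spin": 0}
  claw: 8.7

```text
time: 1.25
ee_pos: [0.3527, -0.2884, 0.4047]
eef_rot: [1.0, -0.0, -0.0, 0.0]
ft_force: [0.4, 0.3, 0.5]
width: 0.0871
grip_force: 0.0
```

Call:
move_arm:
  steps:
    - {"dx": 1.08,"dy": -3.63,"dz": 0,"spin": 0}
    - {"dx": 1.08,"dy": -3.63,"dz": 0,"spin": 0}
    - {"dx": 1.08,"dy": -3.63,"dz": 0,"spin": 0}
    - {"dx": 1.08,"dy": -3.63,"dz": 0,"spin": 0}
    - {"dx": 1.08,"dy": -3.63,"dz": 0,"spin": 0}
    - {"dx": 1.08,"dy": -3.63,"dz": 0,"spin": 0}
    - {"dx": 1.08,"dy": -3.63,"dz": 0,"spin": 0}
    - {"dx": 1.08,"dy": -3.63,"dz": 0,"spin": 0}
    - {"dx": 1.08,"dy": -3.63,"dz": 0,"spin": 0}
    - {"dx": 1.08,"dy": -3.63,"dz": 0,"spin": 0}
    - {"dx": 0,"dy": 0,"dz": 0,"spin": 0}
    - {"dx": 0,"dy": 0,"dz": 0,"spin": 0}

```text
time: 2.45
ee_pos: [0.4605, 0.0735, 0.4045]
eef_rot: [1.0, 0.001, -0.0, -0.0]
ft_force: [0.3, -0.7, -0.4]
width: 0.0871
grip_force: 0.0
```

Run:
```python
from bench import imaging
from h import *
c=imaging.camera("wrist"); im=c["img"][...,::-1].copy()
def fp(X):
    p=np.asarray(X)@c["R"].T+c["t"]; t=np.arctan2(np.hypot(p[:,0],p[:,1]),p[:,2]); a=np.arctan2(p[:,1],p[:,0]); f=c["camera_matrix"][0,0]
    return np.c_[c["camera_matrix"][0,2]+f*t*np.cos(a),c["camera_matrix"][1,2]+f*t*np.sin(a)]
for k,p in dict(tall=(.4605,.0749,0),hex=(.4512,-.0831,.4),short=(.5724,-.0803,0),narrow=(.6838,-.0765,0),wide=(.6882,.0843,0)).items():
    for q in M[k]:
        X=q.copy();X[:,:2]+=p[:2]; u=fp(X).astype(np.int32); h=len(u)//2
        for e in (u[:h],u[h:]): cv2.polylines(im,[e],True,(0,255,0),1)
cv2.imwrite("pics/w1.png",im)
```

```text
(no output)
```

View pics/w1.png

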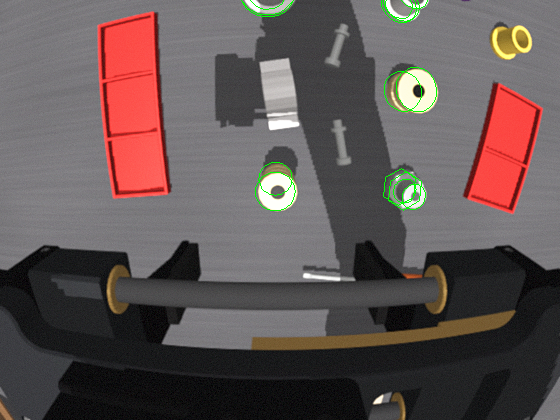

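Wrist view: the outlines match the tall stop (277,190), hex cap (405,190) and short stop (412,90). Descending on the tall stop.

Call:
move_arm:
  steps:
    - {"dx": 0,"dy": 0,"dz": 3.5,"spin": 0}
    - {"dx": 0,"dy": 0,"dz": 3.5,"spin": 0}
    - {"dx": 0,"dy": 0,"dz": 3.5,"spin": 0}
    - {"dx": 0,"dy": 0,"dz": 3.5,"spin": 0}
    - {"dx": 0,"dy": 0,"dz": 3.5,"spin": 0}
    - {"dx": 0,"dy": 0,"dz": 1.5,"spin": 0}
    - {"dx": 0,"dy": 0,"dz": 1.5,"spin": 0}
    - {"dx": 0,"dy": 0,"dz": 0,"spin": 0}
    - {"dx": 0,"dy": 0,"dz": 0,"spin": 0}

```text
time: 3.4
ee_pos: [0.4609, 0.0726, 0.2002]
eef_rot: [1.0, -0.0, 0.0, 0.0]
ft_force: [-0.8, -0.2, 0.0]
width: 0.087
grip_force: 0.0
```

Call:
move_arm:
  steps:
    - {"dx": 0,"dy": 0,"dz": 0,"spin": 0}
    - {"dx": 0,"dy": 0,"dz": 0,"spin": 0}
    - {"dx": 0,"dy": 0,"dz": 0,"spin": 0}
    - {"dx": 0,"dy": 0,"dz": 0,"spin": 0}
    - {"dx": 0,"dy": 0,"dz": 0,"spin": 0}
    - {"dx": 0,"dy": 0,"dz": 0,"spin": 0}
    - {"dx": 0,"dy": 0,"dz": 0,"spin": 0}
    - {"dx": 0,"dy": 0,"dz": 0,"spin": 0}
  claw: 3.2
  squeeze: 12

```text
time: 4.2
ee_pos: [0.4606, 0.073, 0.1997]
eef_rot: [1.0, -0.0, -0.0, 0.0]
ft_force: [-0.1, 0.1, 0.9]
width: 0.0398
grip_force: 12.0
```

Call:
move_arm:
  steps:
    - {"dx": 0,"dy": 0,"dz": -2,"spin": 0}
    - {"dx": 0,"dy": 0,"dz": -3,"spin": 0}
    - {"dx": 0,"dy": 0,"dz": -3,"spin": 0}
    - {"dx": 0.3,"dy": -2,"dz": 0,"spin": 0}
    - {"dx": 0.4,"dy": -3,"dz": 0,"spin": 0}
    - {"dx": 0.4,"dy": -3.2,"dz": 0,"spin": 0}
    - {"dx": 0.4,"dy": -3.2,"dz": 0,"spin": 0}
    - {"dx": 0.4,"dy": -3.2,"dz": 0,"spin": 0}
    - {"dx": 0.2,"dy": -2,"dz": 0,"spin": 0}
    - {"dx": 0.1,"dy": -1,"dz": 0,"spin": 0}
    - {"dx": 0,"dy": 0,"dz": 0,"spin": 0}

```text
time: 5.3
ee_pos: [0.4823, 0.2499, 0.2795]
eef_rot: [1.0, 0.001, -0.0, -0.0]
ft_force: [-0.3, -0.9, -0.3]
width: 0.0399
grip_force: 12.0
```

Call:
move_arm:
  steps:
    - {"dx": 0,"dy": 0,"dz": 2,"spin": 0}
    - {"dx": 0,"dy": 0,"dz": 2,"spin": 0}
    - {"dx": 0,"dy": 0,"dz": 2,"spin": 0}
    - {"dx": 0,"dy": 0,"dz": 1,"spin": 0}
    - {"dx": 0,"dy": 0,"dz": 0.5,"spin": 0}
    - {"dx": 0,"dy": 0,"dz": 0,"spin": 0}
    - {"dx": 0,"dy": 0,"dz": 0,"spin": 0}

```text
time: 6.0
ee_pos: [0.483, 0.249, 0.2055]
eef_rot: [1.0, -0.0, 0.001, -0.0]
ft_force: [0.4, 0.3, -0.5]
width: 0.0398
grip_force: 12.0
```

Now lower in small steps until contact.

Call:
move_arm:
  steps:
    - {"dx": 0,"dy": 0,"dz": 0.1,"spin": 0}
    - {"dx": 0,"dy": 0,"dz": 0.1,"spin": 0}
    - {"dx": 0,"dy": 0,"dz": 0.1,"spin": 0}
    - {"dx": 0,"dy": 0,"dz": 0,"spin": 0}

```text
time: 6.4
ee_pos: [0.4829, 0.2491, 0.2026]
eef_rot: [1.0, -0.0, 0.001, 0.0]
ft_force: [-2.7, -2.5, 9.1]
width: 0.0399
grip_force: 12.0
```

Call:
move_arm:
  steps:
    - {"dx": 0,"dy": 0,"dz": 0,"spin": 0}
    - {"dx": 0,"dy": 0,"dz": 0,"spin": 0}
    - {"dx": 0,"dy": 0,"dz": 0,"spin": 0}
    - {"dx": 0,"dy": 0,"dz": 0,"spin": 0}
    - {"dx": 0,"dy": 0,"dz": -1,"spin": 0}
    - {"dx": 0,"dy": 0,"dz": -3,"spin": 0}
    - {"dx": 0,"dy": 0,"dz": -4,"spin": 0}
    - {"dx": 0,"dy": 0,"dz": -4,"spin": 0}
  claw: 8

```text
time: 7.2
ee_pos: [0.4823, 0.2491, 0.3236]
eef_rot: [1.0, 0.0, -0.0, -0.0]
ft_force: [0.2, 0.0, -0.6]
width: 0.0794
grip_force: 0.0
```

Contact was felt and the tall stop is released. Next is the hex cap.

Call:
move_arm:
  steps:
    - {"dx": -0.31,"dy": 3.3,"dz": 0,"spin": 0}
    - {"dx": -0.31,"dy": 3.3,"dz": 0,"spin": 0}
    - {"dx": -0.31,"dy": 3.3,"dz": 0,"spin": 0}
    - {"dx": -0.31,"dy": 3.3,"dz": 0,"spin": 0}
    - {"dx": -0.31,"dy": 3.3,"dz": 0,"spin": 0}
    - {"dx": -0.31,"dy": 3.3,"dz": 0,"spin": 0}
    - {"dx": -0.31,"dy": 3.3,"dz": 0,"spin": 0}
    - {"dx": -0.31,"dy": 3.3,"dz": 0,"spin": 0}
    - {"dx": -0.31,"dy": 3.3,"dz": 0,"spin": 0}
    - {"dx": -0.31,"dy": 3.5,"dz": 0,"spin": 0}
    - {"dx": 0,"dy": 0,"dz": 0,"spin": 0}

```text
time: 8.3
ee_pos: [0.4509, -0.0873, 0.3223]
eef_rot: [1.0, -0.003, 0.0, 0.001]
ft_force: [-1.0, -0.6, 0.5]
width: 0.0799
grip_force: 0.0
```

Call:
move_arm:
  steps:
    - {"dx": 0,"dy": 0,"dz": 3.5,"spin": 0}
    - {"dx": 0,"dy": 0,"dz": 3.5,"spin": 0}
    - {"dx": 0,"dy": 0,"dz": 2.5,"spin": 0}
    - {"dx": 0,"dy": 0,"dz": 1.5,"spin": 0}
    - {"dx": 0,"dy": 0,"dz": 1.1,"spin": 0}
    - {"dx": 0,"dy": 0,"dz": 0,"spin": 0}
    - {"dx": 0,"dy": 0,"dz": 0,"spin": 0}

```text
time: 9.0
ee_pos: [0.452, -0.0828, 0.2015]
eef_rot: [1.0, 0.0, 0.0, 0.0]
ft_force: [0.3, -0.3, -0.8]
width: 0.0801
grip_force: 0.0
```

Call:
move_arm:
  steps:
    - {"dx": 0,"dy": 0,"dz": 0,"spin": 0}
    - {"dx": 0,"dy": 0,"dz": 0,"spin": 0}
    - {"dx": 0,"dy": 0,"dz": 0,"spin": 0}
    - {"dx": 0,"dy": 0,"dz": 0,"spin": 0}
    - {"dx": 0,"dy": 0,"dz": 0,"spin": 0}
    - {"dx": 0,"dy": 0,"dz": 0,"spin": 0}
    - {"dx": 0,"dy": 0,"dz": 0,"spin": 0}
    - {"dx": 0,"dy": 0,"dz": 0,"spin": 0}
    - {"dx": 0,"dy": 0,"dz": 0,"spin": 0}
  claw: 2.2
  squeeze: 20

```text
time: 9.9
ee_pos: [0.4516, -0.0831, 0.2008]
eef_rot: [1.0, -0.0, 0.0, 0.0]
ft_force: [0.2, -1.1, 0.7]
width: 0.0299
grip_force: 20.0
```

Call:
move_arm:
  steps:
    - {"dx": 0,"dy": 0,"dz": -2,"spin": 0}
    - {"dx": 0,"dy": 0,"dz": -3.5,"spin": 0}
    - {"dx": 0,"dy": 0,"dz": -3.5,"spin": 0}
    - {"dx": 0.6,"dy": -2,"dz": -1,"spin": 0}
    - {"dx": 1,"dy": -3.2,"dz": 0,"spin": 0}
    - {"dx": 1.2,"dy": -3.6,"dz": 0,"spin": 0}
    - {"dx": 1.2,"dy": -3.6,"dz": 0,"spin": 0}
    - {"dx": 1.2,"dy": -3.6,"dz": 0,"spin": 0}
    - {"dx": 1.2,"dy": -3.6,"dz": 0,"spin": 0}
    - {"dx": 1.2,"dy": -3.6,"dz": 0,"spin": 0}
    - {"dx": 1.2,"dy": -3.6,"dz": 0,"spin": 0}
    - {"dx": 0.9,"dy": -3.2,"dz": 0,"spin": 0}

```text
time: 11.1
ee_pos: [0.5489, 0.2187, 0.3002]
eef_rot: [1.0, 0.0, -0.0, -0.0]
ft_force: [0.9, 0.6, -2.2]
width: 0.0295
grip_force: 20.0
```

Call:
move_arm:
  steps:
    - {"dx": 0.5,"dy": -2,"dz": 0,"spin": 0}
    - {"dx": 0.2,"dy": -1.6,"dz": 0,"spin": 0}
    - {"dx": 0,"dy": 0,"dz": 0,"spin": 0}
    - {"dx": 0,"dy": 0,"dz": 2,"spin": 0}
    - {"dx": 0,"dy": 0,"dz": 3,"spin": 0}
    - {"dx": 0,"dy": 0,"dz": 2.5,"spin": 0}
    - {"dx": 0,"dy": 0,"dz": 1.2,"spin": 0}
    - {"dx": 0,"dy": 0,"dz": 0.6,"spin": 0}
    - {"dx": 0,"dy": 0,"dz": 0,"spin": 0}
    - {"dx": 0,"dy": 0,"dz": 0,"spin": 0}

```text
time: 12.1
ee_pos: [0.556, 0.2531, 0.2089]
eef_rot: [1.0, -0.0, 0.001, -0.0]
ft_force: [1.1, 0.3, -0.8]
width: 0.0292
grip_force: 20.0
```

Call:
move_arm:
  steps:
    - {"dx": 0,"dy": 0,"dz": 0.2,"spin": 0}
    - {"dx": 0,"dy": 0,"dz": 0.1,"spin": 0}
    - {"dx": 0,"dy": 0,"dz": 0.1,"spin": 0}
    - {"dx": 0,"dy": 0,"dz": 0.1,"spin": 0}
    - {"dx": 0,"dy": 0,"dz": 0,"spin": 0}

```text
time: 12.6
ee_pos: [0.5558, 0.2531, 0.2038]
eef_rot: [1.0, -0.0, 0.0, 0.0]
ft_force: [-3.6, -2.3, 8.6]
width: 0.0297
grip_force: 20.0
```

Run:
```python
from bench import imaging
import cv2
a=imaging.camera("scene")["img"][110:240,300:440,::-1]; b=imaging.camera("side")["img"][120:250,140:280,::-1]
cv2.imwrite("pics/c1.png",cv2.resize(cv2.hconcat([a,b]),None,fx=2.8,fy=2.8))
```

```text
(no output)
```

View pics/c1.png

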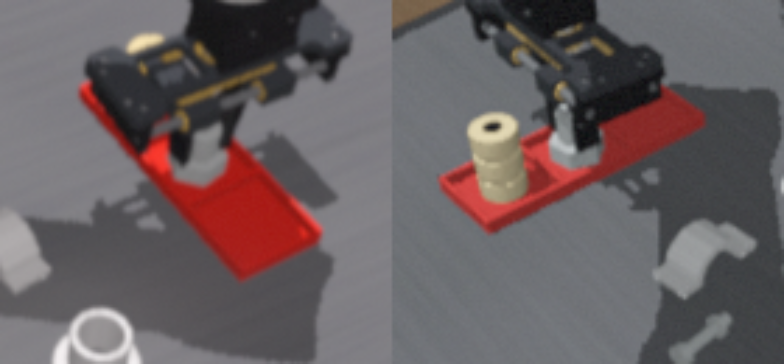

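The tall stop stands upright in the near pocket and the hex cap sits flat in the middle one. Release and go on to the narrow perch.

Call:
move_arm:
  steps:
    - {"dx": 0,"dy": 0,"dz": 0,"spin": 0}
    - {"dx": 0,"dy": 0,"dz": 0,"spin": 0}
    - {"dx": 0,"dy": 0,"dz": 0,"spin": 0}
    - {"dx": 0,"dy": 0,"dz": 0,"spin": 0}
    - {"dx": 0,"dy": 0,"dz": 0,"spin": 0}
    - {"dx": 0,"dy": 0,"dz": -2,"spin": 0}
    - {"dx": 0,"dy": 0,"dz": -4,"spin": 0}
    - {"dx": 0,"dy": 0,"dz": -4,"spin": 0}
    - {"dx": 1.3,"dy": 3.3,"dz": 0,"spin": 0}
    - {"dx": 1.3,"dy": 3.3,"dz": 0,"spin": 0}
    - {"dx": 1.3,"dy": 3.3,"dz": 0,"spin": 0}
    - {"dx": 1.3,"dy": 3.3,"dz": 0,"spin": 0}
  claw: 8

```text
time: 13.9
ee_pos: [0.6079, 0.1194, 0.3025]
eef_rot: [1.0, -0.0, -0.0, 0.0]
ft_force: [1.2, -0.2, -0.8]
width: 0.0802
grip_force: 0.0
```

Call:
move_arm:
  steps:
    - {"dx": 1.3,"dy": 3.3,"dz": 0,"spin": 0}
    - {"dx": 1.3,"dy": 3.3,"dz": 0,"spin": 0}
    - {"dx": 1.3,"dy": 3.3,"dz": 0,"spin": 0}
    - {"dx": 1.3,"dy": 3.3,"dz": 0,"spin": 0}
    - {"dx": 1.3,"dy": 3.3,"dz": 0,"spin": 0}
    - {"dx": 1.1,"dy": 3.3,"dz": 0,"spin": 0}
    - {"dx": 0,"dy": 0,"dz": 0,"spin": 0}
    - {"dx": 0,"dy": 0,"dz": 3,"spin": 0}
    - {"dx": 0,"dy": 0,"dz": 3,"spin": 0}
    - {"dx": 0,"dy": 0,"dz": 2,"spin": 0}
    - {"dx": 0,"dy": 0,"dz": 0,"spin": 0}
    - {"dx": 0,"dy": 0,"dz": 0,"spin": 0}

```text
time: 15.1
ee_pos: [0.6836, -0.0768, 0.2231]
eef_rot: [1.0, 0.0, -0.0, -0.0]
ft_force: [-0.0, 0.2, 0.1]
width: 0.0803
grip_force: 0.0
```

Call:
move_arm:
  steps:
    - {"dx": 0,"dy": 0,"dz": 1.5,"spin": 0}
    - {"dx": 0,"dy": 0,"dz": 1.3,"spin": 0}
    - {"dx": 0,"dy": 0,"dz": 0,"spin": 0}
    - {"dx": 0,"dy": 0,"dz": 0,"spin": 0}

```text
time: 15.5
ee_pos: [0.6835, -0.077, 0.1944]
eef_rot: [1.0, -0.0, -0.0, -0.0]
ft_force: [0.5, -0.5, 0.2]
width: 0.0802
grip_force: 0.0
```

Call:
move_arm:
  steps:
    - {"dx": 0,"dy": 0,"dz": 0,"spin": 0}
    - {"dx": 0,"dy": 0,"dz": 0,"spin": 0}
    - {"dx": 0,"dy": 0,"dz": 0,"spin": 0}
    - {"dx": 0,"dy": 0,"dz": 0,"spin": 0}
    - {"dx": 0,"dy": 0,"dz": 0,"spin": 0}
    - {"dx": 0,"dy": 0,"dz": 0,"spin": 0}
    - {"dx": 0,"dy": 0,"dz": 0,"spin": 0}
    - {"dx": 0,"dy": 0,"dz": 0,"spin": 0}
  claw: 2.8
  squeeze: 20

```text
time: 16.3
ee_pos: [0.6836, -0.0771, 0.1948]
eef_rot: [1.0, -0.0, 0.0, 0.0]
ft_force: [-0.8, -0.5, 0.6]
width: 0.0359
grip_force: 20.0
```

Call:
move_arm:
  steps:
    - {"dx": 0,"dy": 0,"dz": -2,"spin": 0}
    - {"dx": 0,"dy": 0,"dz": -3.5,"spin": 0}
    - {"dx": 0,"dy": 0,"dz": -3.5,"spin": 0}
    - {"dx": -0.4,"dy": -2,"dz": -1,"spin": 0}
    - {"dx": -0.5,"dy": -3.2,"dz": 0,"spin": 0}
    - {"dx": -0.6,"dy": -3.6,"dz": 0,"spin": 0}
    - {"dx": -0.6,"dy": -3.6,"dz": 0,"spin": 0}
    - {"dx": -0.6,"dy": -3.6,"dz": 0,"spin": 0}
    - {"dx": -0.6,"dy": -3.6,"dz": 0,"spin": 0}
    - {"dx": -0.6,"dy": -3.6,"dz": 0,"spin": 0}
    - {"dx": -0.6,"dy": -3.6,"dz": 0,"spin": 0}
    - {"dx": -0.5,"dy": -3.2,"dz": 0,"spin": 0}

```text
time: 17.5
ee_pos: [0.6323, 0.2256, 0.2942]
eef_rot: [1.0, 0.001, -0.0, -0.0]
ft_force: [0.9, 0.3, -0.8]
width: 0.0353
grip_force: 20.0
```

Call:
move_arm:
  steps:
    - {"dx": -0.3,"dy": -2,"dz": 0,"spin": 0}
    - {"dx": -0.1,"dy": -1.5,"dz": 0,"spin": 0}
    - {"dx": 0,"dy": 0,"dz": 0,"spin": 0}
    - {"dx": 0,"dy": 0,"dz": 2,"spin": 0}
    - {"dx": 0,"dy": 0,"dz": 3,"spin": 0}
    - {"dx": 0,"dy": 0,"dz": 2.5,"spin": 0}
    - {"dx": 0,"dy": 0,"dz": 1.2,"spin": 0}
    - {"dx": 0,"dy": 0,"dz": 0.6,"spin": 0}
    - {"dx": 0,"dy": 0,"dz": 0,"spin": 0}
    - {"dx": 0,"dy": 0,"dz": 0,"spin": 0}

```text
time: 18.5
ee_pos: [0.6301, 0.2579, 0.203]
eef_rot: [1.0, -0.0, 0.001, -0.0]
ft_force: [0.4, 1.0, -0.8]
width: 0.0355
grip_force: 20.0
```

Call:
move_arm:
  steps:
    - {"dx": 0,"dy": 0,"dz": 0.2,"spin": 0}
    - {"dx": 0,"dy": 0,"dz": 0.1,"spin": 0}
    - {"dx": 0,"dy": 0,"dz": 0.1,"spin": 0}
    - {"dx": 0,"dy": 0,"dz": 0,"spin": 0}

```text
time: 18.9
ee_pos: [0.6297, 0.258, 0.1978]
eef_rot: [1.0, -0.0, 0.0, 0.0]
ft_force: [-0.8, -0.2, -1.1]
width: 0.0352
grip_force: 20.0
```

Call:
move_arm:
  steps:
    - {"dx": 0,"dy": 0,"dz": 0.1,"spin": 0}
    - {"dx": 0,"dy": 0,"dz": 0,"spin": 0}

```text
time: 19.1
ee_pos: [0.6297, 0.258, 0.1977]
eef_rot: [1.0, -0.0, 0.0, 0.0]
ft_force: [-3.7, -2.1, 6.8]
width: 0.0357
grip_force: 20.0
```

Call:
move_arm:
  steps:
    - {"dx": 0,"dy": 0,"dz": 0,"spin": 0}
    - {"dx": 0,"dy": 0,"dz": 0,"spin": 0}
    - {"dx": 0,"dy": 0,"dz": 0,"spin": 0}
    - {"dx": 0,"dy": 0,"dz": 0,"spin": 0}
    - {"dx": 0,"dy": 0,"dz": 0,"spin": 0}
    - {"dx": 0,"dy": 0,"dz": -2,"spin": 0}
    - {"dx": 0,"dy": 0,"dz": -4,"spin": 0}
    - {"dx": 0,"dy": 0,"dz": -4,"spin": 0}
  claw: 8.4

```text
time: 19.9
ee_pos: [0.6293, 0.2579, 0.2972]
eef_rot: [1.0, 0.0, -0.001, 0.0]
ft_force: [0.8, -0.3, 0.9]
width: 0.0827
grip_force: 0.0
```

Call:
move_arm:
  steps:
    - {"dx": 1,"dy": 2.9,"dz": 0,"spin": 0}
    - {"dx": 1,"dy": 2.9,"dz": 0,"spin": 0}
    - {"dx": 1,"dy": 2.9,"dz": 0,"spin": 0}
    - {"dx": 1,"dy": 2.9,"dz": 0,"spin": 0}
    - {"dx": 1,"dy": 2.9,"dz": 0,"spin": 0}
    - {"dx": 0.8,"dy": 2.9,"dz": 0,"spin": 0}
    - {"dx": 0,"dy": 0,"dz": 0,"spin": 0}
    - {"dx": 0,"dy": 0,"dz": 3,"spin": 0}
    - {"dx": 0,"dy": 0,"dz": 3,"spin": 0}
    - {"dx": 0,"dy": 0,"dz": 2,"spin": 0}
    - {"dx": 0,"dy": 0,"dz": 0,"spin": 0}
    - {"dx": 0,"dy": 0,"dz": 0,"spin": 0}

```text
time: 21.1
ee_pos: [0.6877, 0.0845, 0.2173]
eef_rot: [1.0, 0.0, 0.0, -0.0]
ft_force: [-0.0, -0.5, 0.9]
width: 0.0836
grip_force: 0.0
```

Call:
move_arm:
  steps:
    - {"dx": 0,"dy": 0,"dz": 1.2,"spin": 0}
    - {"dx": 0,"dy": 0,"dz": 1.0,"spin": 0}
    - {"dx": 0,"dy": 0,"dz": 0,"spin": 0}
    - {"dx": 0,"dy": 0,"dz": 0,"spin": 0}

```text
time: 21.5
ee_pos: [0.6875, 0.0839, 0.1946]
eef_rot: [1.0, -0.0, -0.0, 0.0]
ft_force: [0.5, 0.6, -0.4]
width: 0.0843
grip_force: 0.0
```

Call:
move_arm:
  steps:
    - {"dx": 0,"dy": 0,"dz": 0,"spin": 0}
    - {"dx": 0,"dy": 0,"dz": 0,"spin": 0}
    - {"dx": 0,"dy": 0,"dz": 0,"spin": 0}
    - {"dx": 0,"dy": 0,"dz": 0,"spin": 0}
    - {"dx": 0,"dy": 0,"dz": 0,"spin": 0}
    - {"dx": 0,"dy": 0,"dz": 0,"spin": 0}
    - {"dx": 0,"dy": 0,"dz": 0,"spin": 0}
    - {"dx": 0,"dy": 0,"dz": 0,"spin": 0}
  claw: 3.6
  squeeze: 20

```text
time: 22.3
ee_pos: [0.6876, 0.0838, 0.1948]
eef_rot: [1.0, -0.0, 0.0, 0.0]
ft_force: [-0.5, -0.3, 1.6]
width: 0.0435
grip_force: 20.0
```

Call:
move_arm:
  steps:
    - {"dx": 0,"dy": 0,"dz": -2,"spin": 0}
    - {"dx": 0,"dy": 0,"dz": -3.5,"spin": 0}
    - {"dx": 0,"dy": 0,"dz": -3.5,"spin": 0}
    - {"dx": -0.9,"dy": 2,"dz": -1,"spin": 0}
    - {"dx": -1.4,"dy": 3.2,"dz": 0,"spin": 0}
    - {"dx": -1.5,"dy": 3.6,"dz": 0,"spin": 0}
    - {"dx": -1.5,"dy": 3.6,"dz": 0,"spin": 0}
    - {"dx": -1.5,"dy": 3.6,"dz": 0,"spin": 0}
    - {"dx": -1.5,"dy": 3.6,"dz": 0,"spin": 0}
    - {"dx": -1.5,"dy": 3.6,"dz": 0,"spin": 0}
    - {"dx": -1.5,"dy": 3.6,"dz": 0,"spin": 0}
    - {"dx": -1.4,"dy": 3.2,"dz": 0,"spin": 0}

```text
time: 23.5
ee_pos: [0.5595, -0.2179, 0.2946]
eef_rot: [1.0, -0.0, -0.0, 0.0]
ft_force: [0.1, 0.4, -1.2]
width: 0.0434
grip_force: 20.0
```

Call:
move_arm:
  steps:
    - {"dx": -0.9,"dy": 2,"dz": 0,"spin": 0}
    - {"dx": -0.6,"dy": 1.6,"dz": 0,"spin": 0}
    - {"dx": 0,"dy": 0,"dz": 0,"spin": 0}
    - {"dx": 0,"dy": 0,"dz": 2,"spin": 0}
    - {"dx": 0,"dy": 0,"dz": 3,"spin": 0}
    - {"dx": 0,"dy": 0,"dz": 2.5,"spin": 0}
    - {"dx": 0,"dy": 0,"dz": 1.2,"spin": 0}
    - {"dx": 0,"dy": 0,"dz": 0.5,"spin": 0}
    - {"dx": 0,"dy": 0,"dz": 0,"spin": 0}
    - {"dx": 0,"dy": 0,"dz": 0,"spin": 0}

```text
time: 24.5
ee_pos: [0.5461, -0.2519, 0.204]
eef_rot: [1.0, 0.0, 0.001, 0.0]
ft_force: [0.2, -0.3, -1.2]
width: 0.0436
grip_force: 20.0
```

Call:
move_arm:
  steps:
    - {"dx": 0,"dy": 0,"dz": 0.3,"spin": 0}
    - {"dx": 0,"dy": 0,"dz": 0.1,"spin": 0}
    - {"dx": 0,"dy": 0,"dz": 0.1,"spin": 0}
    - {"dx": 0,"dy": 0,"dz": 0,"spin": 0}

```text
time: 24.9
ee_pos: [0.5455, -0.2521, 0.1978]
eef_rot: [1.0, -0.0, 0.0, 0.0]
ft_force: [-0.0, -0.2, -1.9]
width: 0.0433
grip_force: 20.0
```

Call:
move_arm:
  steps:
    - {"dx": 0,"dy": 0,"dz": 0.1,"spin": 0}
    - {"dx": 0,"dy": 0,"dz": 0,"spin": 0}

```text
time: 25.1
ee_pos: [0.5456, -0.2521, 0.1977]
eef_rot: [1.0, -0.0, -0.0, 0.0]
ft_force: [-4.3, 2.0, 7.9]
width: 0.0436
grip_force: 20.0
```

Run:
```python
from bench import imaging
import cv2
a=imaging.camera("scene")["img"][130:330,90:290,::-1]; b=imaging.camera("side")["img"][180:380,230:430,::-1]
cv2.imwrite("pics/c2.png",cv2.resize(cv2.hconcat([a,b]),None,fx=2,fy=2))
```

```text
(no output)
```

View pics/c2.png

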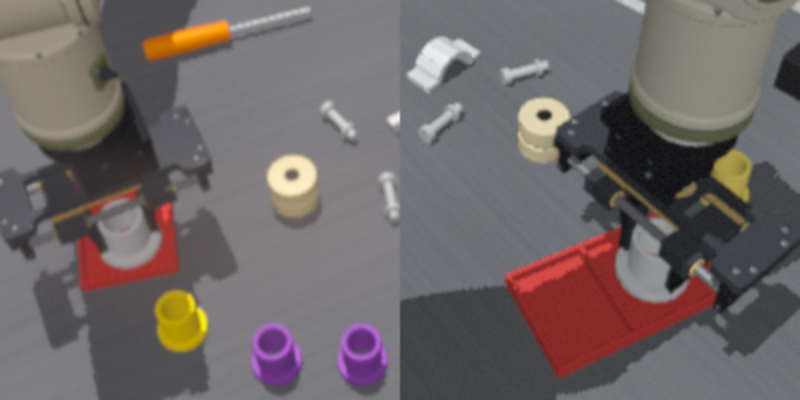

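The wide perch sits flat in the large pocket. Release, then take the short stop.

Call:
move_arm:
  steps:
    - {"dx": 0,"dy": 0,"dz": 0,"spin": 0}
    - {"dx": 0,"dy": 0,"dz": 0,"spin": 0}
    - {"dx": 0,"dy": 0,"dz": 0,"spin": 0}
    - {"dx": 0,"dy": 0,"dz": 0,"spin": 0}
    - {"dx": 0,"dy": 0,"dz": 0,"spin": 0}
    - {"dx": 0,"dy": 0,"dz": -2,"spin": 0}
    - {"dx": 0,"dy": 0,"dz": -4,"spin": 0}
    - {"dx": 0,"dy": 0,"dz": -4,"spin": 0}
  claw: 8.4

```text
time: 26.0
ee_pos: [0.5453, -0.2519, 0.2974]
eef_rot: [1.0, 0.0, -0.001, -0.0]
ft_force: [-0.3, -1.0, -0.5]
width: 0.0836
grip_force: 0.0
```

Call:
move_arm:
  steps:
    - {"dx": 0.5,"dy": -2.9,"dz": 0,"spin": 0}
    - {"dx": 0.5,"dy": -2.9,"dz": 0,"spin": 0}
    - {"dx": 0.5,"dy": -2.9,"dz": 0,"spin": 0}
    - {"dx": 0.5,"dy": -2.9,"dz": 0,"spin": 0}
    - {"dx": 0.4,"dy": -2.9,"dz": 0,"spin": 0}
    - {"dx": 0.3,"dy": -2.7,"dz": 0,"spin": 0}
    - {"dx": 0,"dy": 0,"dz": 0,"spin": 0}
    - {"dx": 0,"dy": 0,"dz": 3,"spin": 0}
    - {"dx": 0,"dy": 0,"dz": 3,"spin": 0}
    - {"dx": 0,"dy": 0,"dz": 2,"spin": 0}
    - {"dx": 0,"dy": 0,"dz": 0,"spin": 0}
    - {"dx": 0,"dy": 0,"dz": 0,"spin": 0}

```text
time: 27.2
ee_pos: [0.5727, -0.0803, 0.2172]
eef_rot: [1.0, -0.0, -0.0, -0.0]
ft_force: [0.7, -0.4, 0.5]
width: 0.084
grip_force: 0.0
```

Call:
move_arm:
  steps:
    - {"dx": 0,"dy": 0,"dz": 1.2,"spin": 0}
    - {"dx": 0,"dy": 0,"dz": 1.0,"spin": 0}
    - {"dx": 0,"dy": 0,"dz": 0,"spin": 0}
    - {"dx": 0,"dy": 0,"dz": 0,"spin": 0}

```text
time: 27.6
ee_pos: [0.5725, -0.08, 0.1947]
eef_rot: [1.0, -0.0, -0.0, -0.0]
ft_force: [-0.6, 0.4, 0.1]
width: 0.0835
grip_force: 0.0
```

Call:
move_arm:
  steps:
    - {"dx": 0,"dy": 0,"dz": 0,"spin": 0}
    - {"dx": 0,"dy": 0,"dz": 0,"spin": 0}
    - {"dx": 0,"dy": 0,"dz": 0,"spin": 0}
    - {"dx": 0,"dy": 0,"dz": 0,"spin": 0}
    - {"dx": 0,"dy": 0,"dz": 0,"spin": 0}
    - {"dx": 0,"dy": 0,"dz": 0,"spin": 0}
    - {"dx": 0,"dy": 0,"dz": 0,"spin": 0}
    - {"dx": 0,"dy": 0,"dz": 0,"spin": 0}
  claw: 4.2
  squeeze: 12

```text
time: 28.4
ee_pos: [0.5726, -0.0801, 0.1948]
eef_rot: [1.0, -0.0, 0.0, 0.0]
ft_force: [-0.8, 0.3, 0.7]
width: 0.0494
grip_force: 12.0
```

Call:
move_arm:
  steps:
    - {"dx": 0,"dy": 0,"dz": -2,"spin": 0}
    - {"dx": 0,"dy": 0,"dz": -3.5,"spin": 0}
    - {"dx": 0,"dy": 0,"dz": -3.5,"spin": 0}
    - {"dx": -1,"dy": 1.5,"dz": -1,"spin": 0}
    - {"dx": -1.8,"dy": 2.6,"dz": 0,"spin": 0}
    - {"dx": -2,"dy": 2.9,"dz": 0,"spin": 0}
    - {"dx": -2,"dy": 2.9,"dz": 0,"spin": 0}
    - {"dx": -2,"dy": 2.9,"dz": 0,"spin": 0}
    - {"dx": -1.2,"dy": 1.7,"dz": 0,"spin": 0}
    - {"dx": -0.6,"dy": 0.9,"dz": 0,"spin": 0}
    - {"dx": 0,"dy": 0,"dz": 0,"spin": 0}

```text
time: 29.5
ee_pos: [0.466, -0.2349, 0.2947]
eef_rot: [1.0, -0.001, -0.0, 0.0]
ft_force: [0.2, 0.0, -0.7]
width: 0.0495
grip_force: 12.0
```

Call:
move_arm:
  steps:
    - {"dx": 0,"dy": 0,"dz": 2,"spin": 0}
    - {"dx": 0,"dy": 0,"dz": 3,"spin": 0}
    - {"dx": 0,"dy": 0,"dz": 2.5,"spin": 0}
    - {"dx": 0,"dy": 0,"dz": 1.2,"spin": 0}
    - {"dx": 0,"dy": 0,"dz": 0.6,"spin": 0}
    - {"dx": 0,"dy": 0,"dz": 0,"spin": 0}
    - {"dx": 0,"dy": 0,"dz": 0,"spin": 0}
    - {"dx": 0,"dy": 0,"dz": 0.2,"spin": 0}
    - {"dx": 0,"dy": 0,"dz": 0.1,"spin": 0}
    - {"dx": 0,"dy": 0,"dz": 0.1,"spin": 0}
    - {"dx": 0,"dy": 0,"dz": 0,"spin": 0}

```text
time: 30.6
ee_pos: [0.4665, -0.2341, 0.1978]
eef_rot: [1.0, -0.0, 0.0, 0.0]
ft_force: [-0.7, -0.1, -1.0]
width: 0.0494
grip_force: 12.0
```

Call:
move_arm:
  steps:
    - {"dx": 0,"dy": 0,"dz": 0.1,"spin": 0}
    - {"dx": 0,"dy": 0,"dz": 0,"spin": 0}

```text
time: 30.8
ee_pos: [0.4667, -0.234, 0.1976]
eef_rot: [1.0, -0.0, 0.0, 0.0]
ft_force: [-3.8, 1.5, 10.1]
width: 0.0492
grip_force: 12.0
```

Contact. Release, rise and back away for a final look.

Call:
move_arm:
  steps:
    - {"dx": 0,"dy": 0,"dz": 0,"spin": 0}
    - {"dx": 0,"dy": 0,"dz": 0,"spin": 0}
    - {"dx": 0,"dy": 0,"dz": 0,"spin": 0}
    - {"dx": 0,"dy": 0,"dz": 0,"spin": 0}
    - {"dx": 0,"dy": 0,"dz": 0,"spin": 0}
    - {"dx": 0,"dy": 0,"dz": -2,"spin": 0}
    - {"dx": 0,"dy": 0,"dz": -4,"spin": 0}
    - {"dx": 0,"dy": 0,"dz": -4,"spin": 0}
    - {"dx": 0,"dy": 0,"dz": -4,"spin": 0}
    - {"dx": 0,"dy": 0,"dz": -4,"spin": 0}
  claw: 8.4

```text
time: 31.8
ee_pos: [0.4663, -0.2338, 0.3784]
eef_rot: [1.0, -0.0, 0.0, 0.0]
ft_force: [0.7, -0.2, 0.0]
width: 0.0837
grip_force: 0.0
```

Call:
move_arm:
  steps:
    - {"dx": -0.8,"dy": 3.2,"dz": 0,"spin": 0}
    - {"dx": -0.8,"dy": 3.2,"dz": 0,"spin": 0}
    - {"dx": -0.8,"dy": 3.2,"dz": 0,"spin": 0}
    - {"dx": -0.8,"dy": 3.2,"dz": 0,"spin": 0}
    - {"dx": -0.8,"dy": 3.2,"dz": 0,"spin": 0}
    - {"dx": -0.8,"dy": 3.2,"dz": 0,"spin": 0}
    - {"dx": -0.8,"dy": 3.2,"dz": 0,"spin": 0}
    - {"dx": -0.8,"dy": 3.2,"dz": 0,"spin": 0}
    - {"dx": 0,"dy": 0,"dz": 0,"spin": 0}
    - {"dx": 0,"dy": 0,"dz": 0,"spin": 0}

```text
time: 32.8
ee_pos: [0.4022, -0.4904, 0.3762]
eef_rot: [1.0, -0.001, -0.0, -0.0]
ft_force: [0.3, 0.3, 0.3]
width: 0.0837
grip_force: 0.0
```

Run:
```python
from bench import imaging
import cv2
a=imaging.camera("scene")["img"][110:330,100:430,::-1]; b=imaging.camera("side")["img"][130:370,140:420,::-1]
cv2.imwrite("pics/f.png",cv2.hconcat([cv2.resize(a,(400,267)),cv2.resize(b,(400,343))[-267:] if 0 else cv2.resize(b,(311,267))]))
cv2.imwrite("pics/f.png",cv2.resize(cv2.imread("pics/f.png"),(800,300)))
```

```text
(no output)
```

View pics/f.png

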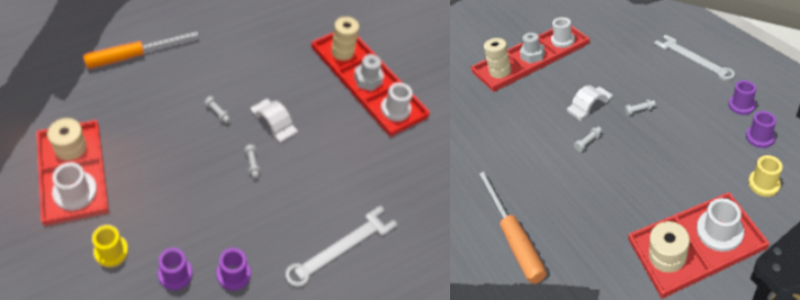

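All five parts stand upright in their pockets, the look-alikes are untouched, and the arm is clear.

```bash
python3 -c "
from bench import job
print(job.close_job())"
```

```text
the job is handed in; nothing more can be done
None
```

Both damper kits are made up and the job is handed in: in the final pictures all five parts stand upright in their assigned pockets, the purple and yellow look-alikes were left alone, and the arm finished clear at about 33 s of the 128 s allowed.

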